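# Start film night at the switch tray

## Robot

A 6-joint arm with a two-finger parallel gripper is mounted at the origin on the work surface. World frame = base frame: x ahead of the robot, y to its left, z up, the work surface at z = 0. Lengths are in m, angles in rad, forces in N, time in s.
With the tool pointing down it reaches from about 0.35 to 0.775 m from the base axis. Payload 7.3 kg.
Tool frame: the origin (TCP) lies at the very end of the fingers, on their centre line; the grasp point (between the pads) lies 19 mm behind it (robot.tcp_to_grasp is the z of the grasp point in the tool frame, in m); z points along the fingers, y is the line along which they close (so a half turn about z gives the same grasp; the last joint's range is limited). The gripper opens to 92 mm and grips with 3 to 60 N. Pads are 19 mm wide; open, the fingers measure 130 mm over their backs; the gripper's body (75 mm by 190 mm) begins 47 mm behind the grasp point.
Start: joints at [1.178, 0.342, 1.524, -0, 1.275, -0.146], TCP at [0.128, 0.509, 0.199] pointing down, gripper open.
Joint ranges: [-2.53, 2.53], [-0.77, 2.02], [0.04, 2.7], [-1, 4.14], [0.28, 2.66], [-3.11, 3.11]. Speed limits (rad/s): [2.57, 2.57, 3.14, 3.14, 3.14, 3.14].

## Interface

Orientations are given as [roll, pitch, yaw] about the fixed x, y, z axes, in that order (R = Rz(yaw) Ry(pitch) Rx(roll)).
In Python, from cell import monitor, read_camera, get_calibration, job, robot gives the robot as it stands. The module is installed in compiled form; this text tells all that it offers.
- The arm moves only by the tool send_rows, never from a script. Its argument "targets" is a list of rows, each an object with "translation": the shift along the tool's x, y, z in cm, a list of three; "spin": the turn about the tool's z in degrees; "jaw": the opening, from 0 (shut) to 1 (fully open). A call has exactly 5 rows; each row is the pose to reach, as a shift and turn from the pose commanded when the call began, along the tool's axes at that moment; what a row does not reach only later rows make up. A row lasts 1/10 s, in which the tool goes at most 50 mm and 8.59 degrees, less where a joint would pass 70% of its speed; a pose out of reach is approached as far as the arm can. A call with a gripper value outside its range is refused whole. The fingers move at their own pace and stop on an object; "force" is the grip in N (left out, the last holds). Time passes only in rows, so rows that repeat a pose let the fingers close, or fill a call up. It gives the time, the measured TCP pose, the force, the opening and the grip force at its end, in the units of the state.
- monitor.observe(): the state, without advancing time (a new reading comes with each control period).
- read_camera(name): name is "scene" or "side" or "wrist"; returns (picture, depth): 420x560x3 uint8, red, green, blue; 420x560 float32, m along the optical axis (not along the pixel's ray), 0 where there is no reading.
- get_calibration(name): a dict with "intrinsics" (3x3 intrinsics, pixels), "origin" and "orientation" of the camera in the world; the wrist camera has in their place "hand_eye" (4x4, takes a point from camera to tool coordinates, whose origin is the TCP and whose axes are the flange's). Camera axes: x right, y up, looking along -z (the intrinsics and any distortion apply to the point x, -y, -z); pixel columns grow to the right and rows downward; lengths in m; the calibration is good to about 2 mm. The wrist camera is an equidistant fisheye: a pixel r from the principal point sees the ray r / f radians off the axis. A picture is of the moment at which its call begins: read the wrist's pose just before it. get_calibration takes no time and is no camera call.
- job.hand_in(): hands the job in; it is judged then, once.
The state is a dict: "time": time; "qpos": joint angles; "qvel": joint speeds; "joint_efforts": joint torques, N m; "tool_pos": TCP position; "tool_rot": TCP orientation; "contact_force": force on the tool from outside, world axes, zero at the start; "torque": the same for the moment, N m; "opening": finger opening in m; "grip_force": force on a finger pad.
Only numpy, scipy, OpenCV 4.12 (cv2) and the standard library are available. Lean on these libraries where they do the work, as an engineer would, in place of code of your own. Each camera call takes 0.05 s, during which the arm holds its last target. There are 200 camera calls.

## Task

On the wooden tray stand four wireless switches, told apart by their black keys. Press the large round key fully home and hold it down for a moment to wake the projector, let it come right up, then do the same with the long bar-shaped key to start the film. Press one key at a time and do not press the small round key or the square key.

Things in the scene. Friction and masses are not known exactly. Their poses are not given: they have to be found in the camera images.
- large_round_top (a point): The large round key, black, 44 mm in diameter; to be pressed first. Point: centre of its top, 42 mm above the table at rest, 14 mm above its white 64 mm square housing. Sinks 8 mm to a hard stop (1.5 N to start, 5 N at the bottom) and springs back. Four such fixed switches in a row, any order, about 84 mm apart, in a tray with an 18 mm high rim. z up, y along the row.
- bar_top (a point): The long bar key, black, 18 x 56 mm, long along its own y; to be pressed second. Point: centre of its top, 42 mm above the table at rest, 14 mm above its white 64 mm square housing. Sinks 8 mm to a hard stop (1.5 N to start, 5 N at the bottom) and springs back. Four such fixed switches in a row, any order, about 84 mm apart, in a tray with an 18 mm high rim. z up, y along the row.
- small_round_top (a point): The small round key, black, 22 mm in diameter; not to be pressed. Point: centre of its top, 42 mm above the table at rest, 14 mm above its white 64 mm square housing. Sinks 8 mm to a hard stop (1.5 N to start, 5 N at the bottom) and springs back. Four such fixed switches in a row, any order, about 84 mm apart, in a tray with an 18 mm high rim. z up, y along the row.
- square_top (a point): The square key, black, 34 x 34 mm; not to be pressed. Point: centre of its top, 42 mm above the table at rest, 14 mm above its white 64 mm square housing. Sinks 8 mm to a hard stop (1.5 N to start, 5 N at the bottom) and springs back. Four such fixed switches in a row, any order, about 84 mm apart, in a tray with an 18 mm high rim. z up, y along the row.

How it is judged:
By the outcome, as a careful person would: the job done as asked, in the order asked, and still so for the second after the job is handed in, with the robot touching nothing.
It also fails if it takes over 35 s, if anything falls off the work surface, if the arm or the gripper's body presses on something with over 40 N, if the wrist force passes 120 N, or if a joint passes its speed limit or range.

## Working session

There is one attempt and no reset: what is moved stays moved. The work goes in short steps, Python scripts to look and compute and a tool call to move; the robot and the scene stay as the last step left them, time stands still between calls to the robot, and variables do not carry over. Pictures are saved under pics/ and viewed, at most 10 in all, crops included, and the job is handed in when it is done.

Besides the shell and the picture viewer there is one more tool, called after "Emit:" as name([rows], argument=value, ...), one row to a line, values as JSON. send_rows: Moves the arm, as the interface text tells. Its arguments: {"type":"object","properties":{"targets":{"type":"array"},"force":{"type":"number"}},"required":["targets"]}

```bash
mkdir -p pics; python3 - <<'E'
from cell import monitor, read_camera, get_calibration
import cv2, numpy as np
s=monitor.observe(); print({k:np.round(v,4) for k,v in s.items()})
for n in("scene","side"):
    p,d=read_camera(n); cv2.imwrite(f"pics/{n}0.png",p[:,:,::-1]); np.savez(f"{n}0.npz",p=p,d=d); print(n,get_calibration(n))
print(get_calibration("wrist"))
E
```

```text
{'time': np.float64(0.0), 'qpos': array([ 1.178 ,  0.3427,  1.525 ,  0.    ,  1.2754, -0.146 ]), 'qvel': array([ 0.002 , -0.0018,  0.0001,  0.0001,  0.0005,  0.0003]), 'joint_efforts': array([-2.10000e-03, -4.31247e+01, -2.44223e+01,  7.18000e-02,
        5.57000e-02, -1.00000e-04]), 'tool_pos': array([0.128 , 0.5087, 0.1986]), 'tool_rot': array([-3.1400e+00, -3.0000e-04,  2.8948e+00]), 'contact_force': array([ 0.5234, -0.3556,  0.2431]), 'torque': array([-0.025 , -0.0209,  0.0112]), 'grip_force': np.float64(0.0), 'opening': np.float64(0.0919)}
scene {'intrinsics': array([[394.48565606,   0.        , 283.71902893],
       [  0.        , 394.48565606, 210.16078142],
       [  0.        ,   0.        ,   1.        ]]), 'origin': array([0.88509447, 0.33298069, 0.61451787]), 'orientation': array([0.6664401 , 0.00502973, 2.31665297])}
side {'intrinsics': array([[445.62773617,   0.        , 283.61164246],
       [  0.        , 445.62773617, 209.27858198],
       [  0.        ,   0.        ,   1.        ]]), 'origin': array([ 0.15917161, -0.41790954,  0.55287402]), 'orientation': array([ 0.93609626, -0.02470066, -0.70355763])}
{'intrinsics': array([[325.1922621 ,   0.        , 283.72202668],
       [  0.        , 325.1922621 , 213.37160059],
       [  0.        ,   0.        ,   1.        ]]), 'hand_eye': array([[ 7.19624254e-04,  9.52712800e-01,  3.03871358e-01,
         8.33319481e-02],
       [ 9.99999738e-01, -7.09410852e-04, -1.44005892e-04,
         4.32382773e-05],
       [ 7.83733829e-05,  3.03871382e-01, -9.52713061e-01,
        -1.84830845e-01],
       [ 0.00000000e+00,  0.00000000e+00,  0.00000000e+00,
         1.00000000e+00]])}
```

View pics/scene0.png

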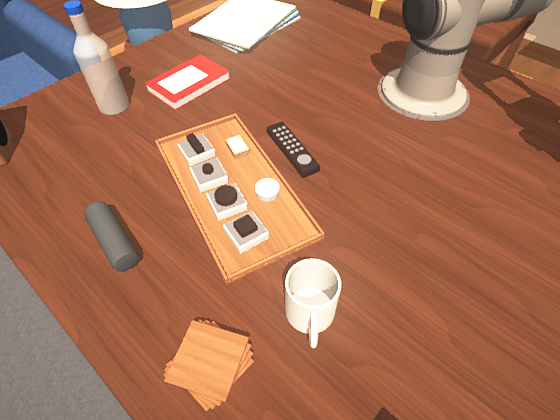

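View pics/side0.png

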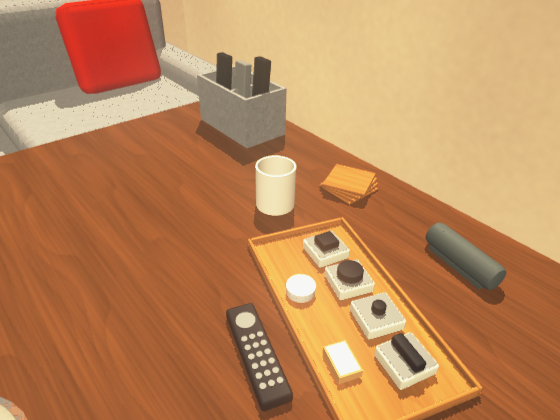

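Scene view: bar (195,143), small round (208,169), large round (226,195), square (245,226). Side view: bar (408,352), small (379,308), large (350,271), square (327,241). I'll measure the tops next.

```bash
cat > h.py <<'E'
import numpy as np, cv2
from scipy.spatial.transform import Rotation as R
def ray(c,uv):
    K=c["intrinsics"]; u,v=uv
    d=np.array([(u-K[0,2])/K[0,0],-(v-K[1,2])/K[1,1],-1.])
    return R.from_euler("xyz",c["orientation"]).apply(d)
E
python3 - <<'E'
from h import *; from cell import get_calibration
px=dict(scene=dict(bar=(195,143),small=(208,169),large=(226,195),square=(245,226)),side=dict(bar=(408,352),small=(379,308),large=(350,271),square=(327,241)))
res={}
for n in px:
    c=get_calibration(n); z=np.load(n+"0.npz"); p,d=z["p"],z["d"]
    m=(p.max(2)<75).astype(np.uint8)
    _,lab,st,ce=cv2.connectedComponentsWithStats(m)
    for k,(u,v) in px[n].items():
        l=lab[v,u]; vs,us=np.nonzero(lab==l)
        P=np.array([c["origin"]+ray(c,(a,b))*d[b,a] for a,b in zip(us,vs)])
        T=P[P[:,2]>np.percentile(P[:,2],90)-.006]
        xy=T[:,:2].astype(np.float32)
        r=cv2.minAreaRect(xy)
        top=lambda h:None
        # rays of blob pixels on plane of top, kept where depth says top
        o=np.array(c["origin"]); uvc=np.array([us.mean(),vs.mean()])
        sel=P[:,2]>np.percentile(P[:,2],90)-.006
        tc=(us[sel].mean(),vs[sel].mean())
        res[n,k]=(o,ray(c,tc))
        print(n,k,l,len(us),st[l][:4],"z",np.round(np.percentile(P[:,2],[10,50,90]),4),"rect",np.round(r[0],4),np.round(r[1],4),round(r[2],1),"tophit",np.round(o+ray(c,tc)*(.042-o[2])/ray(c,tc)[2],4))
for k in px["scene"]:
    (o1,d1),(o2,d2)=res["scene",k],res["side",k]
    t=np.linalg.lstsq(np.c_[d1,-d2],o2-o1,rcond=None)[0]
    a,b=o1+d1*t[0],o2+d2*t[1]; print(k,np.round((a+b)/2,4),"gap",np.round(a-b,4))
E
```

```text
scene bar 0 233457 [  0   0 560 420] z [-0.1761 -0.0006  0.0258] rect [ 0.4185 -0.2142] [1.1004 0.926 ] 9.5 tophit [ 0.4857 -0.1031  0.042 ]
scene small 0 233457 [  0   0 560 420] z [-0.1761 -0.0006  0.0258] rect [ 0.4185 -0.2142] [1.1004 0.926 ] 9.5 tophit [ 0.4857 -0.1031  0.042 ]
scene large 0 233457 [  0   0 560 420] z [-0.1761 -0.0006  0.0258] rect [ 0.4185 -0.2142] [1.1004 0.926 ] 9.5 tophit [ 0.4857 -0.1031  0.042 ]
scene square 0 233457 [  0   0 560 420] z [-0.1761 -0.0006  0.0258] rect [ 0.4185 -0.2142] [1.1004 0.926 ] 9.5 tophit [ 0.4857 -0.1031  0.042 ]
side bar 0 234563 [  0   0 560 420] z [-0.259  -0.0009  0.0579] rect [1.0485 0.7039] [2.5061 1.3846] 80.5 tophit [1.4634 0.656  0.042 ]
side small 0 234563 [  0   0 560 420] z [-0.259  -0.0009  0.0579] rect [1.0485 0.7039] [2.5061 1.3846] 80.5 tophit [1.4634 0.656  0.042 ]
side large 0 234563 [  0   0 560 420] z [-0.259  -0.0009  0.0579] rect [1.0485 0.7039] [2.5061 1.3846] 80.5 tophit [1.4634 0.656  0.042 ]
side square 0 234563 [  0   0 560 420] z [-0.259  -0.0009  0.0579] rect [1.0485 0.7039] [2.5061 1.3846] 80.5 tophit [1.4634 0.656  0.042 ]
bar [0.7052 0.0808 0.325 ] gap [-0.0501  0.0569 -0.0084]
small [0.7052 0.0808 0.325 ] gap [-0.0501  0.0569 -0.0084]
large [0.7052 0.0808 0.325 ] gap [-0.0501  0.0569 -0.0084]
square [0.7052 0.0808 0.325 ] gap [-0.0501  0.0569 -0.0084]
```

```bash
cat > m.py <<'E'
from h import *; from cell import get_calibration
px=dict(scene=dict(bar=(195,143),small=(208,169),large=(226,195),square=(245,226)),side=dict(bar=(408,352),small=(379,308),large=(350,271),square=(327,241)))
res={}
for n in px:
    c=get_calibration(n); z=np.load(n+"0.npz"); p,d=z["p"],z["d"]; o=np.array(c["origin"])
    for k,(u,v) in px[n].items():
        win=np.zeros(d.shape,np.uint8); cv2.circle(win,(u,v),40 if n=="side" else 30,1,-1)
        m=((p.max(2)<115)&(win>0)).astype(np.uint8)
        _,lab,st,_=cv2.connectedComponentsWithStats(m,connectivity=4)
        l=lab[v,u]; vs,us=np.nonzero(lab==l)
        P=np.array([o+ray(c,(a,b))*d[b,a] for a,b in zip(us,vs)])
        s=P[:,2]>np.percentile(P[:,2],80)-.004
        r=cv2.minAreaRect(P[s,:2].astype(np.float32))
        tc=(us[s].mean(),vs[s].mean()); e=ray(c,tc); res[n,k]=(o,e)
        print(n,k,p[v,u],l,len(us),s.sum(),"z",np.round(np.percentile(P[:,2],[10,50,90]),4),"rect",np.round(r[0],4),np.round(r[1],4),round(r[2],1),"hit",np.round(o+e*(.042-o[2])/e[2],4))
for k in px["scene"]:
    (o1,d1),(o2,d2)=res["scene",k],res["side",k]
    t=np.linalg.lstsq(np.c_[d1,-d2],o2-o1,rcond=None)[0]
    a,b=o1+d1*t[0],o2+d2*t[1]; print(k,np.round((a+b)/2,4),"gap",np.round(a-b,4))
E
python3 m.py
```

```text
scene bar [96 73 64] 1 184 145 z [0.0338 0.0404 0.0421] rect [ 0.5476 -0.2449] [0.055  0.0181] 74.7 hit [ 0.5496 -0.2413  0.042 ]
scene small [102  77  69] 2 90 61 z [0.0332 0.04   0.0425] rect [ 0.5789 -0.1659] [0.0186 0.0192] 84.3 hit [ 0.5797 -0.1647  0.042 ]
scene large [104  79  71] 2 357 304 z [0.0357 0.0408 0.0423] rect [0.7455 0.1096] [0.5253 0.041 ] 53.5 hit [ 0.6031 -0.0836  0.042 ]
scene square [107  79  71] 2 331 281 z [0.0357 0.0407 0.0425] rect [0.7421 0.1611] [0.4455 0.0387] 55.2 hit [ 0.628 -0.004  0.042]
side bar [95 82 72] 1 644 460 z [0.0314 0.0406 0.0423] rect [ 0.368  -0.3385] [0.4442 0.0493] 27.2 hit [ 0.5414 -0.2505  0.042 ]
side small [102  85  70] 2 182 127 z [0.0312 0.0401 0.0422] rect [ 0.3694 -0.2873] [0.4946 0.0198] 29.6 hit [ 0.5724 -0.1722  0.042 ]
side large [117  94  77] 0 234708 49160 z [-0.2589 -0.0009  0.0579] rect [0.9865 0.7069] [2.5062 1.5226] 79.8 hit [0.905  0.1976 0.042 ]
side square [119  94  77] 0 234829 49198 z [-0.2589 -0.0009  0.0578] rect [0.9865 0.7069] [2.5062 1.5226] 79.8 hit [0.9042 0.1964 0.042 ]
bar [ 0.5459 -0.2482  0.0355] gap [-0.0005  0.0005 -0.0002]
small [ 0.5768 -0.1695  0.0365] gap [-0.0001  0.0001 -0.    ]
large [0.6806 0.0203 0.1917] gap [-0.0086  0.0087 -0.0021]
square [0.6989 0.0545 0.1703] gap [-0.029   0.0308 -0.0052]
```

```bash
sed -i 's/p.max(2)<115)/p.max(2)<135)\&(d>.1)/; s/percentile(P\[:,2\],80)-.004/percentile(P[:,2],70)-.005/' m.py; python3 m.py; python3 - <<'E'
import numpy as np,cv2
a=np.load("scene0.npz")["p"][115:275,150:325,::-1]; b=np.load("side0.npz")["p"][215:400,290:480,::-1]
a=cv2.resize(a,(400,400*160//175),interpolation=0); b=cv2.resize(b,(400,400*185//190),interpolation=0)
o=np.zeros((400,800,3),np.uint8); o[:a.shape[0],:400]=a; o[:b.shape[0],400:]=b; cv2.imwrite("pics/crop.png",o)
E
```

```text
scene bar [96 73 64] 1 194 155 z [0.0324 0.0403 0.042 ] rect [ 0.5476 -0.2449] [0.055  0.0181] 74.7 hit [ 0.5498 -0.2408  0.042 ]
scene small [102  77  69] 2 98 72 z [0.0314 0.0399 0.0423] rect [ 0.5789 -0.1659] [0.0186 0.0192] 84.3 hit [ 0.5803 -0.164   0.042 ]
scene large [104  79  71] 3 363 318 z [0.0351 0.0408 0.0423] rect [ 0.6022 -0.0854] [0.0406 0.0419] 39.1 hit [ 0.6036 -0.0835  0.042 ]
scene square [107  79  71] 2 344 295 z [0.0352 0.0406 0.0424] rect [ 0.6265 -0.0056] [0.034  0.0343] 77.8 hit [ 0.6281 -0.0041  0.042 ]
side bar [95 82 72] 1 672 493 z [0.0302 0.0405 0.0422] rect [ 0.5435 -0.2485] [0.0567 0.0187] 74.3 hit [ 0.541  -0.2509  0.042 ]
side small [102  85  70] 2 192 134 z [0.0307 0.0399 0.0422] rect [ 0.5739 -0.1711] [0.0205 0.0208] 67.2 hit [ 0.5721 -0.172   0.042 ]
side large [117  94  77] 2 501 403 z [0.0316 0.0407 0.0422] rect [ 0.5982 -0.0903] [0.0429 0.0413] 30.7 hit [ 0.5947 -0.0927  0.042 ]
side square [119  94  77] 4 342 254 z [0.0309 0.0403 0.0421] rect [ 0.6218 -0.0108] [0.0331 0.0336] 77.3 hit [ 0.619  -0.0129  0.042 ]
bar [ 0.5459 -0.2483  0.035 ] gap [-0.0006  0.0006 -0.0003]
small [ 0.577  -0.1692  0.0359] gap [ 0.0001 -0.0001  0.    ]
large [ 0.6004 -0.0884  0.0353] gap [-0.0001  0.0001 -0.    ]
square [ 0.6251 -0.0078  0.0354] gap [ 0.0003 -0.0003  0.    ]
```

View pics/crop.png

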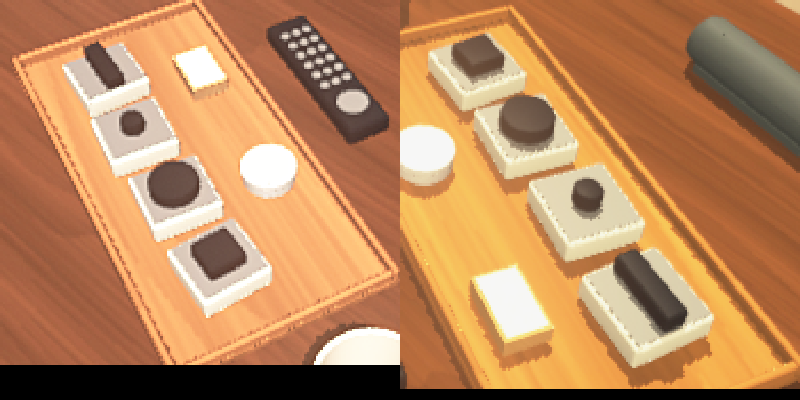

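The crop confirms the four keys: bar, small round, large round and square, in row order. The two views agree on the centres: large about (0.600,-0.088), bar about (0.5457,-0.2475). They are 168 mm apart, as expected. Next I check the path for tall obstacles and work out the shifts in the tool's axes.

```bash
python3 - <<'E'
from h import *; from cell import get_calibration, monitor
Q=[]
for n in("scene","side"):
    c=get_calibration(n); d=np.load(n+"0.npz")["d"]; v,u=np.nonzero(d>.1)
    e=ray(c,(0,0)); K=c["intrinsics"]
    D=np.c_[(u-K[0,2])/K[0,0],-(v-K[1,2])/K[1,1],-np.ones(len(u))]*d[v,u][:,None]
    Q.append(c["origin"]+R.from_euler("xyz",c["orientation"]).apply(D))
Q=np.vstack(Q); Q=Q[(Q[:,2]>.07)&(Q[:,2]<.6)&(abs(Q[:,1])<.75)&(Q[:,0]>.05)&(Q[:,0]<1)]
from collections import defaultdict
g=defaultdict(list)
for q in Q: g[tuple(np.round(q[:2]*10).astype(int))].append(q[2])
print({k:(len(v),round(max(v),2)) for k,v in sorted(g.items()) if len(v)>8})
s=monitor.observe(); r=R.from_euler("xyz",s["tool_rot"]); p=s["tool_pos"]
for k,t in dict(large=(.6003,-.088,.2),bar=(.5457,-.2475,.2)).items(): print(k,np.round(r.inv().apply(np.array(t)-p)*100,2))
print(np.round(r.inv().apply([-.0546,-.1595,0])*100,2))
E
```

```text
{(np.int64(1), np.int64(-1)): (168, np.float64(0.24)), (np.int64(1), np.int64(0)): (3408, np.float64(0.26)), (np.int64(5), np.int64(-5)): (67, np.float64(0.16)), (np.int64(6), np.int64(-6)): (13, np.float64(0.25)), (np.int64(6), np.int64(-5)): (2296, np.float64(0.25)), (np.int64(6), np.int64(1)): (320, np.float64(0.1)), (np.int64(6), np.int64(2)): (619, np.float64(0.1)), (np.int64(7), np.int64(1)): (237, np.float64(0.1)), (np.int64(7), np.int64(2)): (991, np.float64(0.1)), (np.int64(8), np.int64(4)): (1258, np.float64(0.2)), (np.int64(8), np.int64(5)): (1581, np.float64(0.2)), (np.int64(8), np.int64(6)): (731, np.float64(0.19)), (np.int64(9), np.int64(4)): (273, np.float64(0.2)), (np.int64(9), np.int64(5)): (85, np.float64(0.2)), (np.int64(9), np.int64(6)): (73, np.float64(0.13))}
large [-60.37 -46.33  -0.08]
bar [-5.897e+01 -6.313e+01 -5.000e-02]
[  1.4  -16.8    0.02]
```

Emit:
send_rows([
  {"translation":[-3.8,-2.9,0],"spin":0,"jaw":0},
  {"translation":[-7.6,-5.8,0],"spin":0,"jaw":0},
  {"translation":[-11.4,-8.7,0],"spin":0,"jaw":0},
  {"translation":[-15.2,-11.6,0],"spin":0,"jaw":0},
  {"translation":[-19,-14.5,0],"spin":0,"jaw":0},
], force=10)

```text
time: 0.6
tool_pos: [0.2777, 0.3204, 0.1992]
tool_rot: [-3.141, -0.0, 2.895]
contact_force: [0.5, -0.2, 0.0]
opening: 0.0565
grip_force: 0.0
```

Emit:
send_rows([
  {"translation":[-3.8,-2.9,0],"spin":0,"jaw":0},
  {"translation":[-7.6,-5.8,0],"spin":0,"jaw":0},
  {"translation":[-11.4,-8.7,0],"spin":0,"jaw":0},
  {"translation":[-15.2,-11.6,0],"spin":0,"jaw":0},
  {"translation":[-19,-14.5,0],"spin":0,"jaw":0},
])

```text
time: 1.1
tool_pos: [0.4266, 0.1333, 0.1992]
tool_rot: [3.141, -0.0, 2.895]
contact_force: [0.6, 0.3, -0.4]
opening: 0.0164
grip_force: 0.0
```

Emit:
send_rows([
  {"translation":[-3.8,-2.9,0],"spin":0,"jaw":0},
  {"translation":[-7.6,-5.8,0],"spin":0,"jaw":0},
  {"translation":[-11.4,-8.7,0],"spin":0,"jaw":0},
  {"translation":[-15.2,-11.6,0],"spin":0,"jaw":0},
  {"translation":[-19,-14.5,0],"spin":0,"jaw":0},
])

```text
time: 1.6
tool_pos: [0.5754, -0.0537, 0.1989]
tool_rot: [3.141, -0.001, 2.894]
contact_force: [1.2, 0.2, -0.3]
opening: 0.0003
grip_force: 0.0
```

Emit:
send_rows([
  {"translation":[-3.4,-2.8,0],"spin":3,"jaw":0},
  {"translation":[-3.4,-2.8,3],"spin":3,"jaw":0},
  {"translation":[-3.4,-2.8,6],"spin":3,"jaw":0},
  {"translation":[-3.4,-2.8,8],"spin":3,"jaw":0},
  {"translation":[-3.4,-2.8,8],"spin":3,"jaw":0},
])

```text
time: 2.1
tool_pos: [0.5985, -0.087, 0.1156]
tool_rot: [-3.141, -0.007, 2.842]
contact_force: [0.1, -0.3, 0.2]
opening: 0.0007
grip_force: 0.0
```

```bash
python3 - <<'E'
from h import *; from cell import *
s=monitor.observe(); print(s["tool_pos"],s["tool_rot"])
p,d=read_camera("wrist"); np.savez("w.npz",p=p,d=d,tp=s["tool_pos"],tr=s["tool_rot"])
cv2.imwrite("pics/w1.png",p[:,:,::-1])
E
```

```text
[ 0.59854309 -0.08695922  0.11561265] [-3.14148571 -0.0074833   2.84212174]
```

View pics/w1.png

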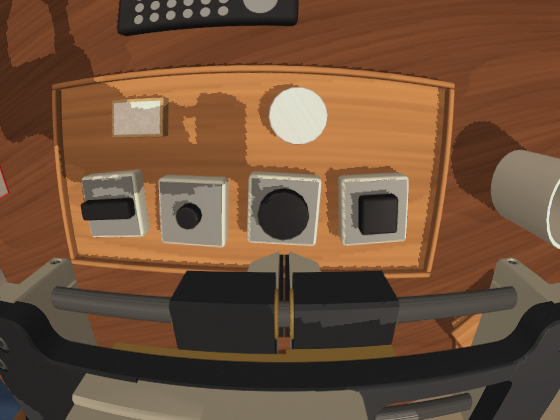

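Wrist view: large round key at (284,214), laterally in line with the shut fingers at x=284; bar at (108,209), small round (188,216), square (378,214). I'll compute their positions from this view.

```bash
python3 - <<'E'
from h import *; from cell import *
w=np.load("w.npz"); p=w["p"]; c=get_calibration("wrist"); K=c["intrinsics"]; H=c["hand_eye"]
r=R.from_euler("xyz",w["tr"])
for k,(u,v) in dict(large=(284,214),bar=(108,209),small=(188,216),square=(378,214)).items():
    win=np.zeros(p.shape[:2],np.uint8); cv2.circle(win,(u,v),34,1,-1)
    m=((p.max(2)<60)&(win>0)).astype(np.uint8); _,lab,st,ce=cv2.connectedComponentsWithStats(m,connectivity=4)
    vs,us=np.nonzero(lab==lab[v,u]); x,y=us-K[0,2],vs-K[1,2]; q=np.hypot(x,y); th=q/K[0,0]
    D=np.c_[np.sin(th)*x/q,-np.sin(th)*y/q,-np.cos(th)]
    D=r.apply(D@H[:3,:3].T); o=r.apply(H[:3,3])+w["tp"]
    P=o+D*((.042-o[2])/D[:,2])[:,None]
    z=o[2]+D[:,2]*w["d"][vs,us]/np.cos(th)
    s=z>.036
    b=cv2.minAreaRect(P[s,:2].astype(np.float32))
    print(k,st[lab[v,u]],s.sum(),np.round(np.percentile(z,[10,50,90]),4),np.round(b[0],4),np.round(b[1],4),round(b[2],1))
s=monitor.observe(); print(s["tool_pos"],s["tool_rot"])
E
```

```text
large [ 258  188   51   52 2024] 1942 [0.04   0.0413 0.0423] [ 0.5983 -0.0876] [0.0424 0.0419] 36.2
bar [  81  198   54   22 1042] 909 [0.0347 0.041  0.0422] [ 0.5448 -0.2435] [0.0571 0.0186] 73.8
small [176 203  26  26 499] 433 [0.0345 0.041  0.0422] [ 0.5756 -0.1668] [0.0197 0.0216] 24.5
square [ 358  194   40   41 1285] 1131 [0.035  0.0411 0.0422] [ 0.6222 -0.0089] [0.0334 0.0342] 76.5
[ 0.59986764 -0.08720481  0.11790303] [-3.14154639 -0.0036271   2.84234469]
```

Measurements agree and the tool is centred on the large key. Approach, then press gently.

Emit:
send_rows([
  {"translation":[0,0,3],"spin":0,"jaw":0},
  {"translation":[0,0,5.5],"spin":0,"jaw":0},
  {"translation":[0,0,7],"spin":0,"jaw":0},
  {"translation":[0,0,7],"spin":0,"jaw":0},
  {"translation":[0,0,7],"spin":0,"jaw":0},
])

```text
time: 2.65
tool_pos: [0.6018, -0.0876, 0.0509]
tool_rot: [3.141, 0.002, 2.843]
contact_force: [-0.4, -0.0, -0.2]
opening: 0.0003
grip_force: 0.0
```

Emit:
send_rows([
  {"translation":[0,0,0.3],"spin":0,"jaw":0},
  {"translation":[0,0,0.6],"spin":0,"jaw":0},
  {"translation":[0,0,0.9],"spin":0,"jaw":0},
  {"translation":[0,0,1.2],"spin":0,"jaw":0},
  {"translation":[0,0,1.2],"spin":0,"jaw":0},
])

```text
time: 3.15
tool_pos: [0.6005, -0.0873, 0.0368]
tool_rot: [3.141, -0.001, 2.842]
contact_force: [0.2, 0.4, 0.4]
opening: 0.0004
grip_force: 0.0
```

Emit:
send_rows([
  {"translation":[0,0,0.1],"spin":0,"jaw":0},
  {"translation":[0,0,0.2],"spin":0,"jaw":0},
  {"translation":[0,0,0.2],"spin":0,"jaw":0},
  {"translation":[0,0,0.2],"spin":0,"jaw":0},
  {"translation":[0,0,0.2],"spin":0,"jaw":0},
])

```text
time: 3.65
tool_pos: [0.6009, -0.0874, 0.0354]
tool_rot: [3.141, 0.0, 2.842]
contact_force: [-0.5, 0.2, 0.3]
opening: 0.0008
grip_force: 0.0
```

```bash
python3 - <<'E'
from h import *; from cell import *
s=monitor.observe(); print(s["tool_pos"],s["contact_force"],s["time"])
p,d=read_camera("side"); cv2.imwrite("pics/s2.png",cv2.resize(p[200:380,250:470,::-1],None,fx=3,fy=3))
s=monitor.observe(); print(s["tool_pos"],s["contact_force"],s["time"])
E
```

```text
[ 0.60089965 -0.08741252  0.03537445] [-0.51508031  0.15777962  0.33097425] 3.65
[ 0.60087867 -0.08738885  0.03536321] [ 0.54658999  0.21869785 -0.10371809] 3.7
```

View pics/s2.png

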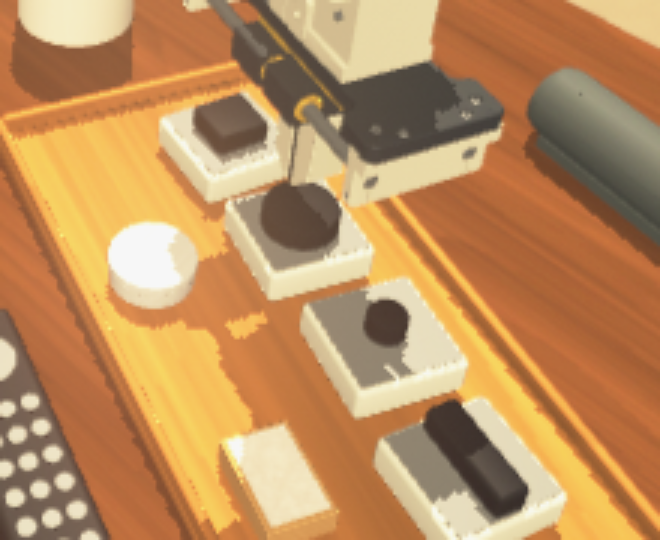

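The picture shows the fingers meeting the key's outline at about crop (300,185), above the disc centre at (300,215), and there is no force. I'll measure where the fingertips really are.

```bash
cat > f.py <<'E'
from h import *; from cell import *
import sys
for n in ("side","scene"):
    p,d=read_camera(n); np.savez(n+"3.npz",p=p,d=d); c=get_calibration(n); K=c["intrinsics"]
    v,u=np.nonzero(d>.1)
    D=np.c_[(u-K[0,2])/K[0,0],-(v-K[1,2])/K[1,1],-np.ones(len(u))]*d[v,u][:,None]
    P=c["origin"]+R.from_euler("xyz",c["orientation"]).apply(D)
    tp=monitor.observe()["tool_pos"]
    for a in np.arange(.024,.09,.004):
        s=(np.hypot(*(P[:,:2]-tp[:2]).T)<.05)&(P[:,2]>=a)&(P[:,2]<a+.004)
        if s.sum(): print(n,round(a,3),s.sum(),"x",np.round(np.percentile(P[s,0],[2,50,98]),3),"y",np.round(np.percentile(P[s,1],[2,50,98]),3),"rgb",p[v[s],u[s]].mean(0).astype(int))
print(monitor.observe()["tool_pos"])
p=np.load("scene3.npz")["p"]; cv2.imwrite("pics/sc3.png",cv2.resize(p[100:280,130:330,::-1],None,fx=3,fy=3))
E
python3 f.py
```

```text
side 0.024 357 x [0.561 0.581 0.631] y [-0.126 -0.104 -0.054] rgb [209 196 165]
side 0.028 222 x [0.563 0.584 0.629] y [-0.123 -0.104 -0.059] rgb [170 153 128]
side 0.032 51 x [0.576 0.582 0.605] y [-0.112 -0.104 -0.077] rgb [95 73 58]
side 0.036 83 x [0.577 0.586 0.615] y [-0.111 -0.095 -0.07 ] rgb [98 77 62]
side 0.04 322 x [0.579 0.597 0.616] y [-0.109 -0.091 -0.072] rgb [98 78 63]
side 0.06 5 x [0.588 0.59  0.592] y [-0.089 -0.083 -0.08 ] rgb [172 144 107]
side 0.064 7 x [0.586 0.588 0.591] y [-0.092 -0.084 -0.079] rgb [202 180 137]
side 0.068 16 x [0.585 0.589 0.592] y [-0.096 -0.084 -0.075] rgb [195 173 134]
side 0.072 30 x [0.584 0.59  0.602] y [-0.106 -0.089 -0.071] rgb [208 185 140]
side 0.076 39 x [0.585 0.59  0.603] y [-0.108 -0.098 -0.07 ] rgb [218 197 149]
side 0.08 44 x [0.584 0.59  0.602] y [-0.107 -0.097 -0.073] rgb [215 195 149]
side 0.084 45 x [0.583 0.59  0.599] y [-0.107 -0.096 -0.07 ] rgb [216 196 150]
side 0.088 39 x [0.584 0.59  0.597] y [-0.107 -0.096 -0.069] rgb [213 192 146]
scene 0.024 261 x [0.579 0.619 0.639] y [-0.122 -0.07  -0.049] rgb [235 226 217]
scene 0.028 151 x [0.581 0.615 0.635] y [-0.119 -0.069 -0.054] rgb [204 188 176]
scene 0.032 38 x [0.59  0.615 0.623] y [-0.09  -0.07  -0.064] rgb [99 70 60]
scene 0.036 39 x [0.594 0.612 0.623] y [-0.102 -0.07  -0.065] rgb [104  76  66]
scene 0.04 50 x [0.597 0.615 0.623] y [-0.103 -0.085 -0.066] rgb [109  82  73]
[ 0.60087735 -0.0873895   0.03535812]
```

View pics/sc3.png

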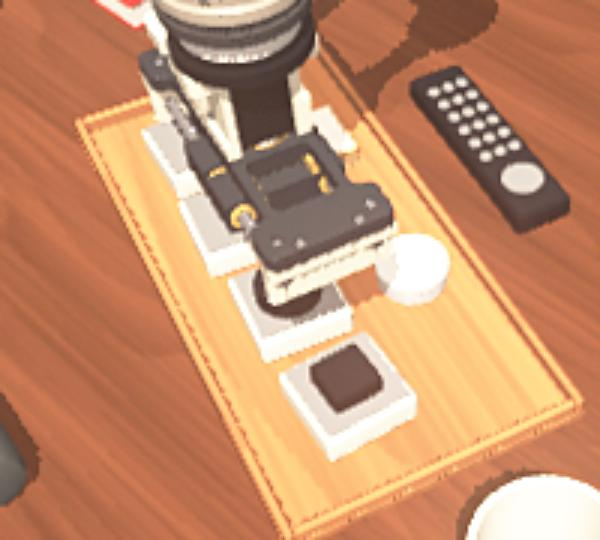

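The fingers are over the key, but their visible end is about 20 mm above the reported TCP height and the key is untouched. I'll continue down in small steps, watching the force.

Emit:
send_rows([
  {"translation":[0,0,0.2],"spin":0,"jaw":0},
  {"translation":[0,0,0.4],"spin":0,"jaw":0},
  {"translation":[0,0,0.6],"spin":0,"jaw":0},
  {"translation":[0,0,0.8],"spin":0,"jaw":0},
  {"translation":[0,0,0.8],"spin":0,"jaw":0},
])

```text
time: 4.3
tool_pos: [0.6006, -0.0873, 0.0268]
tool_rot: [3.142, -0.001, 2.842]
contact_force: [0.3, 0.1, 0.3]
opening: 0.0002
grip_force: 0.0
```

Emit:
send_rows([
  {"translation":[0,0,0.1],"spin":0,"jaw":0},
  {"translation":[0,0,0.2],"spin":0,"jaw":0},
  {"translation":[0,0,0.3],"spin":0,"jaw":0},
  {"translation":[0,0,0.4],"spin":0,"jaw":0},
  {"translation":[0,0,0.4],"spin":0,"jaw":0},
])

```text
time: 4.8
tool_pos: [0.6007, -0.0874, 0.0232]
tool_rot: [3.142, -0.0, 2.842]
contact_force: [0.5, 1.0, 0.1]
opening: 0.0002
grip_force: 0.0
```

```bash
python3 f.py | grep side
```

```text
side 0.024 330 x [0.561 0.581 0.619] y [-0.127 -0.104 -0.048] rgb [209 196 164]
side 0.028 223 x [0.566 0.583 0.618] y [-0.123 -0.105 -0.059] rgb [164 147 122]
side 0.032 49 x [0.577 0.583 0.602] y [-0.111 -0.103 -0.078] rgb [94 73 58]
side 0.036 82 x [0.577 0.586 0.605] y [-0.111 -0.099 -0.073] rgb [95 74 59]
side 0.04 244 x [0.578 0.594 0.615] y [-0.108 -0.095 -0.071] rgb [97 77 62]
side 0.044 1 x [0.581 0.581 0.581] y [-0.094 -0.094 -0.094] rgb [97 75 60]
side 0.048 5 x [0.589 0.59  0.592] y [-0.088 -0.084 -0.083] rgb [150 129 100]
side 0.052 9 x [0.586 0.589 0.592] y [-0.092 -0.087 -0.076] rgb [191 168 129]
side 0.056 17 x [0.586 0.589 0.592] y [-0.094 -0.084 -0.076] rgb [199 176 135]
side 0.06 25 x [0.584 0.589 0.601] y [-0.107 -0.09  -0.071] rgb [207 183 140]
side 0.064 40 x [0.583 0.59  0.602] y [-0.107 -0.1   -0.07 ] rgb [215 195 149]
side 0.068 45 x [0.583 0.59  0.601] y [-0.108 -0.097 -0.07 ] rgb [217 197 151]
side 0.072 37 x [0.584 0.59  0.598] y [-0.107 -0.095 -0.069] rgb [214 194 148]
side 0.076 40 x [0.583 0.589 0.595] y [-0.107 -0.095 -0.071] rgb [215 195 149]
side 0.08 31 x [0.583 0.588 0.594] y [-0.106 -0.098 -0.073] rgb [210 190 145]
side 0.084 20 x [0.583 0.586 0.59 ] y [-0.105 -0.101 -0.089] rgb [216 195 149]
side 0.088 17 x [0.583 0.585 0.588] y [-0.104 -0.097 -0.089] rgb [215 194 148]
```

Emit:
send_rows([
  {"translation":[0,0,0.1],"spin":0,"jaw":0},
  {"translation":[0,0,0.3],"spin":0,"jaw":0},
  {"translation":[0,0,0.5],"spin":0,"jaw":0},
  {"translation":[0,0,0.6],"spin":0,"jaw":0},
  {"translation":[0,0,0.6],"spin":0,"jaw":0},
])

```text
time: 5.4
tool_pos: [0.6007, -0.0873, 0.017]
tool_rot: [3.142, -0.0, 2.842]
contact_force: [-1.0, -0.7, 0.3]
opening: 0.0007
grip_force: 0.0
```

Emit:
send_rows([
  {"translation":[0,0,0.1],"spin":0,"jaw":0},
  {"translation":[0,0,0.2],"spin":0,"jaw":0},
  {"translation":[0,0,0.3],"spin":0,"jaw":0},
  {"translation":[0,0,0.3],"spin":0,"jaw":0},
  {"translation":[0,0,0.3],"spin":0,"jaw":0},
])

```text
time: 5.9
tool_pos: [0.6009, -0.0874, 0.0145]
tool_rot: [3.141, 0.0, 2.842]
contact_force: [-0.7, 0.7, 2.2]
opening: 0.0002
grip_force: 0.8
```

```bash
python3 f.py | grep -E "side|^\["|cut -c1-200|head -12; python3 -c "
import numpy as np,cv2
p=np.load('side3.npz')['p'];cv2.imwrite('pics/s4.png',cv2.resize(p[200:380,250:470,::-1],None,fx=3,fy=3))"
```

```text
side 0.024 311 x [0.56  0.58  0.615] y [-0.126 -0.104 -0.051] rgb [206 193 162]
side 0.028 207 x [0.563 0.581 0.613] y [-0.124 -0.103 -0.058] rgb [161 144 120]
side 0.032 47 x [0.576 0.58  0.6  ] y [-0.111 -0.101 -0.078] rgb [94 73 58]
side 0.036 91 x [0.576 0.588 0.609] y [-0.111 -0.1   -0.072] rgb [94 74 60]
side 0.04 164 x [0.578 0.59  0.611] y [-0.108 -0.096 -0.071] rgb [100  80  64]
side 0.044 12 x [0.586 0.59  0.591] y [-0.093 -0.083 -0.077] rgb [191 169 130]
side 0.048 15 x [0.585 0.59  0.594] y [-0.097 -0.084 -0.072] rgb [194 170 129]
side 0.052 26 x [0.584 0.59  0.602] y [-0.107 -0.092 -0.074] rgb [204 181 139]
side 0.056 42 x [0.583 0.59  0.601] y [-0.107 -0.101 -0.072] rgb [212 192 147]
side 0.06 39 x [0.584 0.59  0.6  ] y [-0.107 -0.098 -0.071] rgb [217 198 151]
side 0.064 36 x [0.583 0.589 0.597] y [-0.107 -0.095 -0.072] rgb [215 195 149]
side 0.068 33 x [0.583 0.59  0.595] y [-0.106 -0.095 -0.069] rgb [214 194 149]
```

View pics/s4.png

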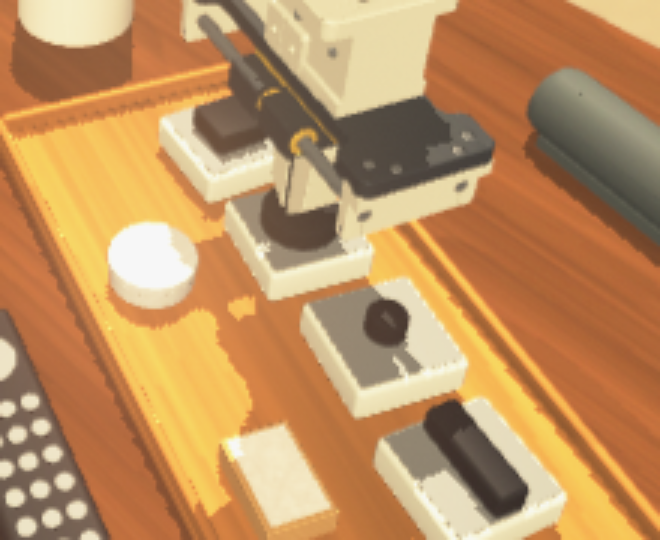

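Contact has just begun (2.2 N at a reported z of 0.0145), with the fingers standing on the key near (300,200). I press on to the stop.

Emit:
send_rows([
  {"translation":[0,0,0.2],"spin":0,"jaw":0},
  {"translation":[0,0,0.4],"spin":0,"jaw":0},
  {"translation":[0,0,0.5],"spin":0,"jaw":0},
  {"translation":[0,0,0.6],"spin":0,"jaw":0},
  {"translation":[0,0,0.6],"spin":0,"jaw":0},
])

```text
time: 6.5
tool_pos: [0.6009, -0.0874, 0.0084]
tool_rot: [3.141, 0.0, 2.842]
contact_force: [-0.2, -0.2, 4.2]
opening: 0.0006
grip_force: 2.1
```

Emit:
send_rows([
  {"translation":[0,0,0.1],"spin":0,"jaw":0},
  {"translation":[0,0,0.2],"spin":0,"jaw":0},
  {"translation":[0,0,0.3],"spin":0,"jaw":0},
  {"translation":[0,0,0.3],"spin":0,"jaw":0},
  {"translation":[0,0,0.3],"spin":0,"jaw":0},
])

```text
time: 7.0
tool_pos: [0.6012, -0.0874, 0.0067]
tool_rot: [3.141, 0.001, 2.843]
contact_force: [-3.8, 0.2, 13.5]
opening: 0.0006
grip_force: 6.7
```

Fully home (13.5 N, hard stop). Hold.

Emit:
send_rows([
  {"translation":[0,0,0],"spin":0,"jaw":0},
  {"translation":[0,0,0],"spin":0,"jaw":0},
  {"translation":[0,0,0],"spin":0,"jaw":0},
  {"translation":[0,0,0],"spin":0,"jaw":0},
  {"translation":[0,0,0],"spin":0,"jaw":0},
])

```text
time: 7.5
tool_pos: [0.6011, -0.0875, 0.0067]
tool_rot: [3.142, 0.001, 2.843]
contact_force: [-4.5, 0.8, 13.6]
opening: 0.0002
grip_force: 6.7
```

Emit:
send_rows([
  {"translation":[0,0,0],"spin":0,"jaw":0},
  {"translation":[0,0,0],"spin":0,"jaw":0},
  {"translation":[0,0,0],"spin":0,"jaw":0},
  {"translation":[0,0,0],"spin":0,"jaw":0},
  {"translation":[0,0,0],"spin":0,"jaw":0},
])

```text
time: 8.0
tool_pos: [0.6011, -0.0875, 0.0067]
tool_rot: [3.142, 0.001, 2.842]
contact_force: [-2.9, 1.1, 14.4]
opening: 0.0004
grip_force: 6.7
```

Emit:
send_rows([
  {"translation":[0,0,-1],"spin":0,"jaw":0},
  {"translation":[0,0,-2],"spin":0,"jaw":0},
  {"translation":[0,0,-4],"spin":0,"jaw":0},
  {"translation":[0,0,-7],"spin":0,"jaw":0},
  {"translation":[0,0,-7],"spin":0,"jaw":0},
])

```text
time: 8.5
tool_pos: [0.6031, -0.088, 0.0793]
tool_rot: [3.141, 0.007, 2.843]
contact_force: [0.7, -0.4, 1.0]
opening: 0.0002
grip_force: 0.0
```

```bash
python3 - <<'E'
from h import *; from cell import *
p,d=read_camera("side"); m=p.copy()
old=np.load("side0.npz")["p"]; 
df=np.abs(p.astype(int)-old).max(2); print([(df[r:r+70,c:c+70]>25).mean().round(2) for r in range(0,420,70) for c in range(0,560,70)])
s=monitor.observe(); r=R.from_euler("xyz",s["tool_rot"])
print(s["time"],s["tool_pos"],s["tool_rot"],s["contact_force"])
for t in ((.545,-.2455,0),(.5457,-.2475,0)):
    e=np.array(t)-s["tool_pos"]; e[2]=0; print(np.round(r.inv().apply(e)*100,2))
E
```

```text
[np.float64(0.0), np.float64(0.0), np.float64(0.0), np.float64(0.05), np.float64(0.41), np.float64(0.97), np.float64(0.42), np.float64(0.0), np.float64(0.0), np.float64(0.0), np.float64(0.0), np.float64(0.0), np.float64(0.06), np.float64(0.82), np.float64(0.01), np.float64(0.0), np.float64(0.0), np.float64(0.0), np.float64(0.0), np.float64(0.0), np.float64(0.33), np.float64(0.77), np.float64(0.0), np.float64(0.0), np.float64(0.0), np.float64(0.0), np.float64(0.0), np.float64(0.0), np.float64(0.02), np.float64(0.41), np.float64(0.01), np.float64(0.0), np.float64(0.0), np.float64(0.0), np.float64(0.0), np.float64(0.0), np.float64(0.32), np.float64(0.22), np.float64(0.0), np.float64(0.0), np.float64(0.0), np.float64(0.0), np.float64(0.0), np.float64(0.0), np.float64(0.25), np.float64(0.64), np.float64(0.0), np.float64(0.0)]
8.55 [ 0.60200506 -0.08769196  0.07725286] [3.14139786 0.003809   2.84251319] [-0.36946215 -0.89217976 -0.8822234 ]
[ 8.000e-01 -1.676e+01 -1.000e-02]
[ 6.700e-01 -1.693e+01 -1.000e-02]
```

Key one has been pressed and released. Nothing visibly changed in the side view. I move above the bar while the projector comes up.

Emit:
send_rows([
  {"translation":[0.2,-4,0],"spin":0,"jaw":0},
  {"translation":[0.3,-8,0],"spin":0,"jaw":0},
  {"translation":[0.5,-12,0],"spin":0,"jaw":0},
  {"translation":[0.7,-16.7,0],"spin":0,"jaw":0},
  {"translation":[0.7,-16.7,0],"spin":0,"jaw":0},
])

```text
time: 9.05
tool_pos: [0.5424, -0.2497, 0.074]
tool_rot: [-3.141, -0.002, 2.837]
contact_force: [0.2, 0.6, -0.5]
opening: 0.0002
grip_force: 0.0
```

```bash
python3 - <<'E'
from h import *; from cell import *
i=[read_camera("scene")[0] for _ in range(2)][1]; w=read_camera("wrist")[0]; s=read_camera("side")[0]
np.savez("t1.npz",i=i,w=w,s=s)
o=np.vstack([np.hstack([cv2.resize(x[:,:,::-1],(400,300)) for x in (i,s)]),np.hstack([cv2.resize(w[:,:,::-1],(400,300)),np.zeros((300,400,3),np.uint8)])]); cv2.imwrite("pics/t1.png",o)
print(monitor.observe()["time"],monitor.observe()["tool_pos"])
E
```

```text
9.25 [ 0.54469889 -0.24386473  0.0745042 ]
```

View pics/t1.png

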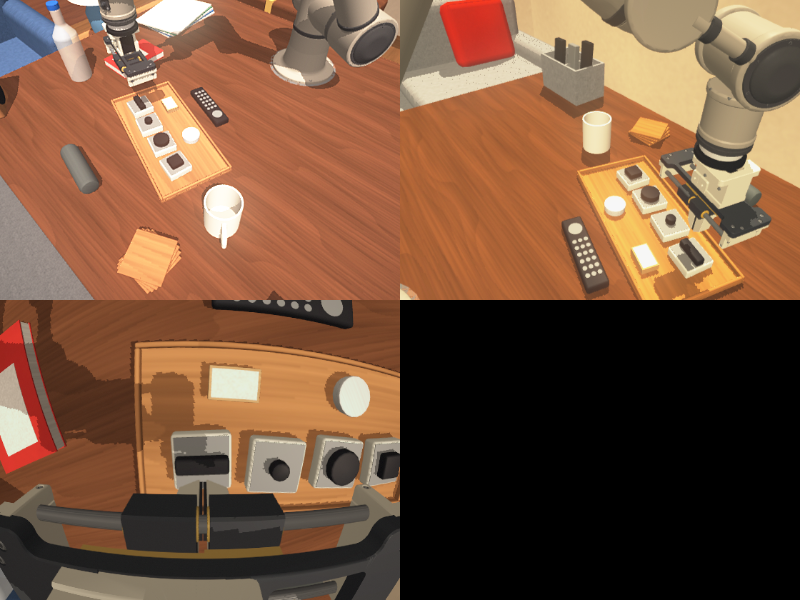

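All views show the fingers centred over the bar, and all keys are up. No indicator is visible, so I wait and watch for any change.

```bash
python3 - <<'E'
from h import *; from cell import *
b={n:read_camera(n)[0].astype(int) for n in("scene","side","wrist")}
for k in range(140):
    n=("scene","side","wrist")[k%3]; p=read_camera(n)[0]
    x=(np.abs(p-b[n]).max(2)>20).sum()
    if k%30<3: print(k,n,x)
print(monitor.observe()["time"],monitor.observe()["tool_pos"])
E
```

```text
0 scene 611
1 side 2186
2 wrist 5316
30 scene 1705
31 side 3657
32 wrist 12294
60 scene 1702
61 side 3666
62 wrist 12298
90 scene 1705
91 side 3679
92 wrist 12297
120 scene 1702
121 side 3674
122 wrist 12298
16.4 [ 0.54491503 -0.24492899  0.07529281]
```

Emit:
send_rows([
  {"translation":[0,0,1],"spin":0,"jaw":0},
  {"translation":[0,0,2],"spin":0,"jaw":0},
  {"translation":[0,0,3],"spin":0,"jaw":0},
  {"translation":[0,0,4],"spin":0,"jaw":0},
  {"translation":[0,0,5],"spin":0,"jaw":0},
])

```text
time: 16.9
tool_pos: [0.5447, -0.2448, 0.024]
tool_rot: [3.141, -0.001, 2.842]
contact_force: [0.4, 1.0, -0.6]
opening: 0.0006
grip_force: 0.0
```

Emit:
send_rows([
  {"translation":[0,0,0],"spin":0,"jaw":0},
  {"translation":[0,0,0],"spin":0,"jaw":0},
  {"translation":[0,0,0],"spin":0,"jaw":0},
  {"translation":[0,0,0],"spin":0,"jaw":0},
  {"translation":[0,0,0],"spin":0,"jaw":0},
])

```text
time: 17.4
tool_pos: [0.5452, -0.2451, 0.0258]
tool_rot: [-3.141, 0.001, 2.843]
contact_force: [-0.0, 0.3, 0.9]
opening: 0.0003
grip_force: 0.0
```

Emit:
send_rows([
  {"translation":[0,0,0],"spin":0,"jaw":0},
  {"translation":[0,0,0],"spin":0,"jaw":0},
  {"translation":[0,0,0],"spin":0,"jaw":0},
  {"translation":[0,0,0],"spin":0,"jaw":0},
  {"translation":[0,0,0],"spin":0,"jaw":0},
])

```text
time: 17.9
tool_pos: [0.5449, -0.2449, 0.0253]
tool_rot: [3.141, -0.0, 2.842]
contact_force: [-0.1, -0.7, -0.2]
opening: 0.0004
grip_force: 0.0
```

Emit:
send_rows([
  {"translation":[0,0,0],"spin":0,"jaw":0},
  {"translation":[0,0,0],"spin":0,"jaw":0},
  {"translation":[0,0,0],"spin":0,"jaw":0},
  {"translation":[0,0,0],"spin":0,"jaw":0},
  {"translation":[0,0,0],"spin":0,"jaw":0},
])

```text
time: 18.4
tool_pos: [0.5449, -0.2449, 0.0253]
tool_rot: [3.141, -0.0, 2.842]
contact_force: [0.5, 0.3, 0.2]
opening: 0.0002
grip_force: 0.0
```

Emit:
send_rows([
  {"translation":[0,0,0],"spin":0,"jaw":0},
  {"translation":[0,0,0],"spin":0,"jaw":0},
  {"translation":[0,0,0],"spin":0,"jaw":0},
  {"translation":[0,0,0],"spin":0,"jaw":0},
  {"translation":[0,0,0],"spin":0,"jaw":0},
])

```text
time: 18.9
tool_pos: [0.5449, -0.2449, 0.0253]
tool_rot: [3.141, 0.0, 2.842]
contact_force: [0.0, -1.1, 0.4]
opening: 0.0004
grip_force: 0.0
```

Emit:
send_rows([
  {"translation":[0,0,0],"spin":0,"jaw":0},
  {"translation":[0,0,0],"spin":0,"jaw":0},
  {"translation":[0,0,0],"spin":0,"jaw":0},
  {"translation":[0,0,0],"spin":0,"jaw":0},
  {"translation":[0,0,0],"spin":0,"jaw":0},
])

```text
time: 19.4
tool_pos: [0.5449, -0.2449, 0.0253]
tool_rot: [3.142, 0.0, 2.842]
contact_force: [-1.3, -0.2, 0.0]
opening: 0.0005
grip_force: 0.0
```

Emit:
send_rows([
  {"translation":[0,0,0],"spin":0,"jaw":0},
  {"translation":[0,0,0],"spin":0,"jaw":0},
  {"translation":[0,0,0],"spin":0,"jaw":0},
  {"translation":[0,0,0],"spin":0,"jaw":0},
  {"translation":[0,0,0],"spin":0,"jaw":0},
])

```text
time: 19.9
tool_pos: [0.5449, -0.2449, 0.0253]
tool_rot: [3.141, -0.0, 2.842]
contact_force: [-0.8, 1.1, 0.2]
opening: 0.0003
grip_force: 0.0
```

Nearly 12 s have passed since the release, so I press the bar.

Emit:
send_rows([
  {"translation":[0,0,0.5],"spin":0,"jaw":0},
  {"translation":[0,0,0.9],"spin":0,"jaw":0},
  {"translation":[0,0,1.3],"spin":0,"jaw":0},
  {"translation":[0,0,1.7],"spin":0,"jaw":0},
  {"translation":[0,0,1.7],"spin":0,"jaw":0},
])

```text
time: 20.4
tool_pos: [0.5449, -0.2448, 0.008]
tool_rot: [3.141, -0.0, 2.842]
contact_force: [-1.4, 0.4, 4.4]
opening: 0.0003
grip_force: 2.1
```

Emit:
send_rows([
  {"translation":[0,0,0.1],"spin":0,"jaw":0},
  {"translation":[0,0,0.2],"spin":0,"jaw":0},
  {"translation":[0,0,0.3],"spin":0,"jaw":0},
  {"translation":[0,0,0.3],"spin":0,"jaw":0},
  {"translation":[0,0,0.3],"spin":0,"jaw":0},
])

```text
time: 20.9
tool_pos: [0.545, -0.2449, 0.0067]
tool_rot: [-3.141, 0.001, 2.843]
contact_force: [-4.7, 2.4, 13.5]
opening: 0.0001
grip_force: 6.5
```

Bar fully home (13.5 N). Hold 1 s, then lift clear.

Emit:
send_rows([
  {"translation":[0,0,0],"spin":0,"jaw":0},
  {"translation":[0,0,0],"spin":0,"jaw":0},
  {"translation":[0,0,0],"spin":0,"jaw":0},
  {"translation":[0,0,0],"spin":0,"jaw":0},
  {"translation":[0,0,0],"spin":0,"jaw":0},
])

```text
time: 21.4
tool_pos: [0.545, -0.2449, 0.0067]
tool_rot: [-3.141, 0.001, 2.843]
contact_force: [-4.2, 2.3, 12.7]
opening: 0.0007
grip_force: 6.5
```

Emit:
send_rows([
  {"translation":[0,0,0],"spin":0,"jaw":0},
  {"translation":[0,0,0],"spin":0,"jaw":0},
  {"translation":[0,0,0],"spin":0,"jaw":0},
  {"translation":[0,0,0],"spin":0,"jaw":0},
  {"translation":[0,0,0],"spin":0,"jaw":0},
])

```text
time: 21.9
tool_pos: [0.545, -0.2449, 0.0067]
tool_rot: [-3.141, 0.001, 2.843]
contact_force: [-3.3, 2.8, 13.0]
opening: 0.0004
grip_force: 6.5
```

Emit:
send_rows([
  {"translation":[0,0,-1],"spin":0,"jaw":0},
  {"translation":[0,0,-3],"spin":0,"jaw":0},
  {"translation":[0,0,-6],"spin":0,"jaw":0},
  {"translation":[0,0,-9],"spin":0,"jaw":0},
  {"translation":[0,0,-10],"spin":0,"jaw":0},
])

```text
time: 22.4
tool_pos: [0.5464, -0.2458, 0.1084]
tool_rot: [-3.14, 0.005, 2.843]
contact_force: [0.6, -0.6, -0.1]
opening: 0.0004
grip_force: 0.0
```

```bash
python3 - <<'E'
from cell import *
s=monitor.observe(); print(s["time"],s["tool_pos"],s["contact_force"]); print(job.hand_in())
E
```

```text
22.4 [ 0.54640665 -0.2457937   0.10835429] [ 0.55903042 -0.58611223 -0.08986927]
the job is handed in; nothing more can be done
None
```

I pressed the large round key fully home and held it about 1 s, then after a wait of nearly 12 s did the same with the bar key, and handed in at 22.4 s with the arm clear and the other two keys unpressed; no camera showed the projector, so I could not confirm it was up before pressing the bar.

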